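# Feed the bur rack past the sprung gate of the tool dock

### The arm

A 7-joint arm with a two-finger parallel gripper is mounted at the origin on the work surface. World frame = base frame: x ahead of the robot, y to its left, z up, the work surface at z = 0. Lengths are in m, angles in rad, forces in N, time in s.
With the tool pointing down it reaches from about 0.4 to 0.85 m from the base axis. Payload 10.4 kg.
Tool frame: the origin (TCP) lies on the centre line of the jaws, within the pads' length; the fingertips stand r.finger_overhang ahead of it and the grasp point (between the pads) lies 5 mm behind it (r.finger_overhang is the distance from the TCP to the fingertips, in m); z points along the fingers, y is the line along which they close (so a half turn about z gives the same grasp; the last joint's range is limited). The gripper opens to 87 mm and grips with 3 to 60 N. Pads are 19 mm wide; open, the fingers measure 117 mm over their backs; the gripper's body (75 mm by 190 mm) begins 51 mm behind the grasp point.
Start: joints at [-1.183, 0.332, -0.065, 1.46, 0.022, 1.35, -0.088], TCP at [0.25, 0.573, 0.211] pointing down, gripper open.
Joint ranges: [-2.6, 2.6], [-0.5, 2.12], [-1.47, 1.34], [0.16, 2.42], [-1.27, 4.41], [0.06, 2.06], [-2.6, 2.6]. Speed limits (rad/s): [2.22, 2.22, 2.79, 2.79, 3.14, 3.14, 3.14].

### API

Orientations are given as a unit quaternion [x, y, z, w].
In Python, from bench import read_state, viewer, r gives the robot as it stands.
- The arm moves only by the tool carry_out, never from a script. Its argument "moves" is a list of rows, each a list of 6 numbers: the shift along the tool's x, y, z in units of 40 mm (1.0 is 40 mm), then the turn, a rotation vector about the tool's x, y, z in units of 8 degrees (1.0 is 8 degrees). A call has 1 to 20 rows; each row shifts and turns the commanded pose from where the row before left it, along the tool's axes as they then stand; what a row does not reach is not made up. A row lasts 1/8 s, in which the tool goes at most 62.5 mm and 10.7 degrees, less where a joint would pass 70% of its speed; a pose out of reach is approached as far as the arm can. A call is refused whole if a number of a shift passes 1 or a number of a turn 1, either way. A call with a gripper value outside its range is refused whole. "fingers" is the finger opening in mm, from 0 to 87, set as the call begins (left out, the last holds). The fingers move at their own pace and stop on an object; "force" is the grip in N (left out, the last holds). Time passes only in rows, so rows that do not move let the fingers close. It gives the time, the measured TCP pose, the force, the opening and the grip force at its end, in the units of the state.
- read_state(): the state, without advancing time (a new reading comes with each control period).
- viewer.camera(name): name is "scene" or "top" or "wrist"; returns a dict with "pixels" (480x640x3 uint8, red, green, blue), "range_z" (480x640 float32, m along the optical axis (not along the pixel's ray), 0 where there is no reading), "fx", "fy", "cx", "cy" (pixels), "xyz" and "orientation" of the camera in the world. Camera axes: x right, y down, z forward; pixel columns grow to the right and rows downward; lengths in m; the calibration is good to about 2 mm. A picture is of the moment at which its call begins.
- r.close_job(): hands the job in; it is judged then, once.
The state is a dict: "time": time; "joint_positions": joint angles; "joint_vel": joint speeds; "joint_torque": joint torques, N m; "ee_pos": TCP position; "eef_rot": TCP orientation; "ft_force": force on the tool from outside, world axes, zero at the start; "torque": the same for the moment, N m; "width": finger opening in m; "grip_force": force on a finger pad.
Only numpy, scipy, OpenCV 4.12 (cv2) and the standard library are available. Lean on these libraries where they do the work, as an engineer would, in place of code of your own. Each camera call takes 0.05 s, during which the arm holds its last target. There are 200 camera calls.

### The job

With one fingertip hold the dock's sprung gate open by its lever, and with the other fingertip push the rack of engraving burs along the chute, past the gate, until it sits fully home against the end stop; then draw the fingers out so that the gate swings shut behind the rack. Only push: do not lift or tip the rack, keep it from touching the gate, and leave the other things on the desk where they are.

Things in the scene. Friction and masses are not known exactly. Their poses are not given: they have to be found in the camera images.
- dock: Plywood board 375 x 150 mm, 8 thick, fixed to the desk, with an aluminium chute. Origin: desk level, chute centre line, where the shut gate's tongue ends. x = direction of travel along the chute, y = across, towards the gate's lever, z up; 'dock' coordinates below are in mm in this frame. Board: x -225 to 150, y -40 to 110. Chute floor = board top, z 8.
- chute_mouth (a point): Centre of the chute's open upstream end, on its floor: dock (-205, 0, 8). The chute is 44 wide inside (y -22 to 22); its two walls are 4 thick, tops at z 32, from x -205 to 80. The lever-side wall has a gap, x -24 to 8, for the gate's tongue.
- end_stop (a point): Foot of the end stop's face, at the chute's downstream end: dock (66, 0, 8). The plate is 6 thick, 44 wide, top at z 40.
- gate (a joint): Gate angle, rad: 0 = shut (sprung), grows as the lever is pushed outward, dock +y; limit 0.45. Its tongue, an upright steel plate 6 thick, z 9 to 44, blocks the lever-side half of the chute. The rack cannot push it open. From 0.19 the tongue is clear of the chute; 0.22 to 0.25 is good. Holding takes 1 to 2.5 N on the lever. Released, it swings shut.
- gate_post (a point): Gate's upright hinge axis at dock (125, 50), this point at z 52 (post top z 60). The lever, a steel strip 6 thick, z 14 to 50, runs from here upstream outside the chute. Push on its inner face (chute side). Shut, that face runs straight from dock (24, 66) to lever_knee. At 0.22 rad this stretch is parallel to the chute at y 88, x 30 to -78: a finger's outer side at y 88 there holds the gate.
- lever_knee (a point): On the lever's inner face, z 32: dock (-81, 43) when shut. From here the lever flares outward, upstream, via (-125, 68) to lever_end. A finger with its outer side at y 88 that travels straight in +x from upstream of lever_end rides in along the flare, opens the gate to 0.22 by the time it reaches the knee, and holds it there onward.
- lever_end (a point): Free, upstream, flared-out end of the lever's inner face, z 32: dock (-153, 93) when shut.
- gate_tip (a point): End of the gate's tongue, z 28: dock (0, 0) when shut, (-8, 28) at 0.22 rad. A low steel strap, top at z 13, joins tongue to lever at x -8 to 8 (up to 8 mm farther upstream when open): fingertips between wall and lever must pass above it (18 mm or more over the desk).
- rack: The bur rack, loose, about 150 g: a wooden block 52 mm long (x, along the chute), 40 wide (y), 34 high, with small steel burs standing up to 26 mm above its top. Origin: centre of its underside, axes parallel to the dock's. It stands on the chute's floor upstream of the gate. Against the end stop its origin is at x = 40 of the dock, its rear face at x = 14, 11 mm beyond the shut tongue.
- bur_tin: Open round dark steel tin of loose burs, 72 mm across, 22 high, origin centre of its underside; leave it alone.
- seal_stone: Square stone seal 28 x 28 mm, 64 high with a knob on top, origin centre of its underside; leave it alone.
- wash_bowl: Blue ceramic brush-washing bowl 170 mm across, 60 high, origin centre of its underside; leave it alone.
- handpiece: Black engraving handpiece, 160 mm long, lying on a low rubber rest (about 42 mm high in all), origin at the underside of the rest; leave it alone.
Things that resemble listed ones, but are neither listed nor needed, are in the scene too. Of the things shaped like the rack, the wooden one is meant.

How it is judged:
On the way, in this order (a step that is already met when the one before it is completed fails the run):
1. a finger has swung the gate open while the rack is still before it (value of joint gate above 0.17 rad and x of rack in the frame of dock below -0.025 m and contact force between the fingers and gate above 0.1 N), for 0.04 s.
2. the rack is in the gateway while a finger holds the gate open (value of joint gate above 0.17 rad and x of rack in the frame of dock between -0.015 and 0.028 m and contact force between the fingers and gate above 0.1 N), for 0.1 s.
At the end, for the whole second after the job is handed in: The rack stands flat at rest in the bay, within 6 mm of the end stop, and the gate is shut behind it (under 0.04 rad) (x of rack in the frame of dock between 0.034 and 0.046 m and z of rack in the frame of dock below 0.011 m and angle between rack's own z axis and vertical below 0.08 rad and value of joint gate below 0.04 rad and linear speed of rack below 0.01 m/s); the robot touches nothing.
It fails at once if the rack touches the gate (contact force between rack and gate above 0.5 N).
It fails at once if the rack is lifted or tipped (z of rack in the frame of dock above 0.014 m or angle between rack's own z axis and vertical above 0.2 rad).
It fails at once if a bystander is disturbed (distance of any of bur_tin, seal_stone, wash_bowl, handpiece from where it was at the start of the episode above 0.015 m).
It also fails if it takes over 40 s, if anything falls off the work surface, if the arm or the gripper's body presses on something with over 40 N, if the wrist force passes 120 N, or if a joint passes its speed limit or range.

## Working session

There is one attempt and no reset: what is moved stays moved. The work goes in short steps, Python scripts to look and compute and a tool call to move; the robot and the scene stay as the last step left them, time stands still between calls to the robot, and variables do not carry over. Pictures are saved under pics/ and viewed, at most 10 in all, crops included, and the job is handed in when it is done.

Besides the shell and the picture viewer there is one more tool, called after "Request:" as name(argument=value, ...) on one line, values as JSON. carry_out: Moves the arm, as the interface text tells. Its arguments: {"type":"object","properties":{"moves":{"type":"array","items":{"type":"array","items":{"type":"number"}}},"fingers":{"type":"number"},"force":{"type":"number"}},"required":["moves"]}

```bash
mkdir -p pics; ls
cat > h.py <<'E'
import numpy as np,cv2
from bench import read_state,viewer,r
from scipy.spatial.transform import Rotation as R
def cam(n):
    c=viewer.camera(n); 
    return c
def pts(c,u,v,z=None):
    u=np.asarray(u,float);v=np.asarray(v,float)
    d=np.stack([(u-c['cx'])/c['fx'],(v-c['cy'])/c['fy'],np.ones_like(u)],-1)
    d=R.from_quat(c['orientation']).apply(d.reshape(-1,3)).reshape(d.shape);o=np.array(c['xyz'])
    if z is None:
        k=c['range_z'][v.astype(int),u.astype(int)]
        return o+d*k[...,None]
    return o+d*((z-o[2])/d[...,2])[...,None]
def cloud(c):
    v,u=np.mgrid[0:480,0:640]; return pts(c,u,v)
E
python3 - <<'E'
from h import *
import pickle
for n in ("scene","top","wrist"):
    c=cam(n); pickle.dump(c,open(n+'.pkl','wb'))
    cv2.imwrite(f'pics/{n}0.png',c['pixels'][...,::-1]); print(n,c['xyz'],c['orientation'],c['fx'],c['cx'],c['cy'])
s=read_state();print(s,r.finger_overhang)
E
```

```text
pics
scene [0.84328876 0.66785317 0.7566724 ] [ 0.22057354  0.88658825 -0.39250422 -0.10606143] 495.4772078850848 316.7088473404243 240.6466537458771
top [ 0.32824826 -0.01351169  1.30955377] [ 0.70680116 -0.70509925  0.03499606 -0.04519346] 576.8050819310815 318.84074604622043 234.8818765582613
wrist [0.1843986  0.60212374 0.3838304 ] [0.82910879 0.54328904 0.07232655 0.11038339] 359.1980642837664 319.97129060915864 249.0158864082377
{'time': 0.15, 'joint_positions': array([-1.18257017,  0.33270061, -0.06474533,  1.46069479,  0.02161248,
        1.34989338, -0.08854799]), 'joint_vel': array([-4.52750375e-05, -2.60031472e-03, -1.84172067e-03, -1.86713753e-03,
        1.57483949e-03, -1.67254165e-03,  2.58426326e-04]), 'joint_torque': array([ 7.51566295e-04, -6.23630977e+01,  2.45605863e-02, -3.90136743e+01,
       -6.12663059e-02,  3.73864488e-02,  1.07793553e-04]), 'ee_pos': array([0.2494709 , 0.57274793, 0.20997872]), 'eef_rot': array([ 2.03964990e-01,  9.78978055e-01, -4.93090985e-04, -8.30261252e-05]), 'ft_force': array([ 0.18965182,  0.12680271, -0.50568624]), 'torque': array([ 0.03761212, -0.00055844, -0.01270144]), 'grip_force': 0.0, 'width': 0.08688628345858948} 0.014
```

View pics/top0.png

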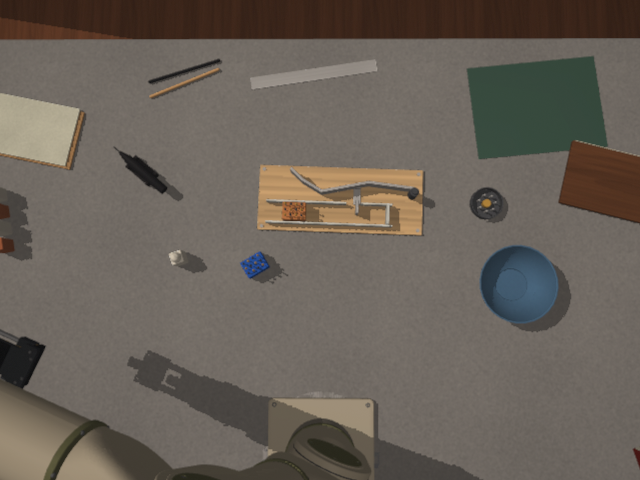

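View pics/scene0.png

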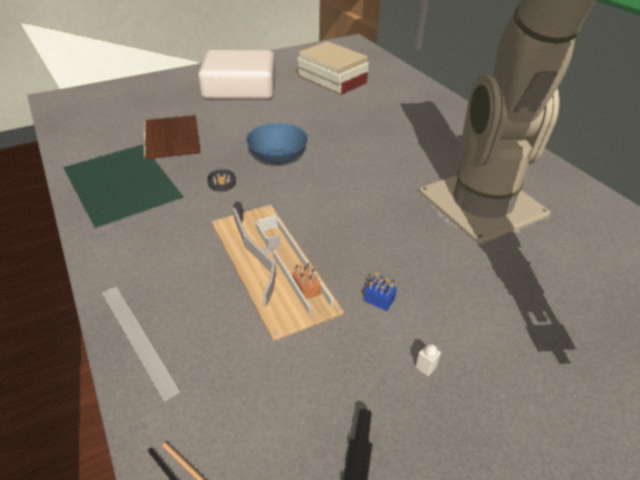

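The top view shows the dock board at about (260–424, 165–236), with the gate lever above the chute and the post at (413,193). Two things are rack-shaped: the orange wooden rack in the chute at (294,212), and a blue one off the dock at (255,265). I choose the wooden one. The scene view agrees: wooden rack at (307,282), blue one at (380,291).

```bash
cat > m.py <<'E'
from h import *
import pickle,sys
def fit(c,name):
    P=cloud(c); hsv=cv2.cvtColor(c['pixels'],cv2.COLOR_RGB2HSV); Z=P[...,2]
    ok=c['range_z']>0
    roi=ok&(P[...,0]>.3)&(P[...,0]<.8)&(P[...,1]>-.35)&(P[...,1]<.3)
    w=(hsv[...,0]>8)&(hsv[...,0]<28)&(hsv[...,1]>60)&(hsv[...,2]>80)&roi
    w=cv2.morphologyEx(w.astype(np.uint8),cv2.MORPH_CLOSE,np.ones((15,15)))
    cs,_=cv2.findContours(w,cv2.RETR_EXTERNAL,cv2.CHAIN_APPROX_NONE); k=max(cs,key=cv2.contourArea)[:,0]
    q=pts(c,k[:,0],k[:,1],.008)[:,:2].astype(np.float32)*1000
    rc=cv2.minAreaRect(q); print(name,'rect',rc,'boardz',np.median(Z[(w>0)]))
    o=roi&(hsv[...,0]<=9)&(hsv[...,1]>120)&(hsv[...,2]>80)&(Z>.02)
    n,l,st,ce=cv2.connectedComponentsWithStats(o.astype(np.uint8))
    for i in range(1,n):
        if st[i,4]>20:
            p=P[l==i]; top=p[abs(p[:,2]-.042)<.004]
            print(' orange',st[i],'z',np.percentile(p[:,2],[5,50,95]),'topctr',top.mean(0) if len(top) else None, np.ptp(top,axis=0) if len(top) else None)
    d=roi&(hsv[...,2]<75)&(Z>.05)&(Z<.07)
    n,l,st,ce=cv2.connectedComponentsWithStats(d.astype(np.uint8))
    for i in range(1,n):
        if st[i,4]>8: print(' dark',ce[i],st[i,4],P[l==i].mean(0))
    return rc,P
if __name__=='__main__':
    for n in('top','scene'): fit(pickle.load(open(n+'.pkl','rb')),n)
    c=pickle.load(open('top.pkl','rb')); cv2.imwrite('pics/crop.png',cv2.resize(c['pixels'][155:285,230:440,::-1],None,fx=3.6,fy=3.6,interpolation=cv2.INTER_CUBIC))
E
python3 m.py
```

```text
top rect ((558.5635375976562, -42.44172668457031), (376.7275695800781, 152.0911865234375), 87.97640991210938) boardz 0.00809613958495392
 dark [413.64705882 191.84313725] 51 [ 0.56679255 -0.20358642  0.05583907]
scene rect ((559.270751953125, -41.50019836425781), (385.3595275878906, 155.22605895996094), 87.84583282470703) boardz 0.009308607996324492
```

View pics/crop.png

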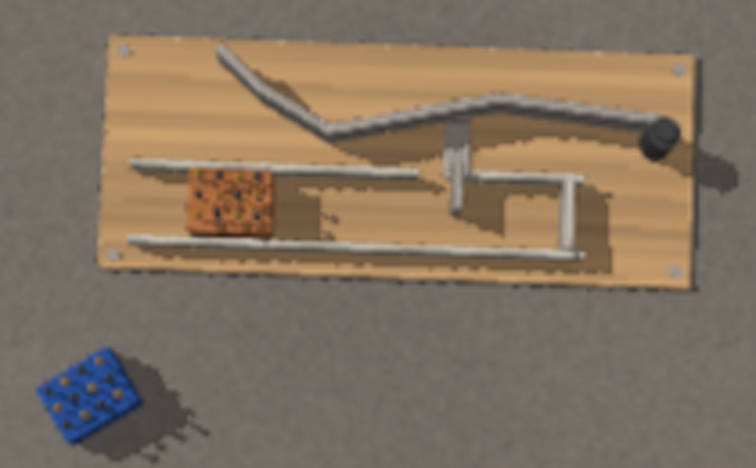

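The crop confirms the choice. The wooden rack sits in the chute at about crop (230,202), the gate is shut with its tongue at (457,195), and the post is at (660,135). The board rectangle comes out at 377x152 mm at z 8 mm, and the post checks to within 2 mm.

```bash
cat >> h.py <<'E'
X=np.array([-.0360,-.99935,0]);Y=np.array([.99935,-.0360,0]);Z=np.array([0,0,1.]);D=np.stack([X,Y,Z],1)
O=np.array([.5223,-.0785,0])
def dock(p): return (np.asarray(p)-O)@D*1000
def world(p): return O+D@np.asarray(p,float)/1000
def report(goal=None,sgn=None):
    s=read_state();q=R.from_quat(s['eef_rot']).as_matrix()
    print('t',s['time'],'dock',dock(s['ee_pos']).round(1),'toolx,y in dock',(D.T@q)[:,0].round(3),(D.T@q)[:,1].round(3),'z',(D.T@q)[:,2].round(3),'w',s['width'],'F',(D.T@s['ft_force']).round(2),'j',s['joint_positions'].round(2))
    if goal is not None: print('shift units',(q.T@(world(goal)-s['ee_pos'])/.04).round(3))
E
python3 - <<'E'
from h import *
import pickle
for n in('top','scene'):
    c=pickle.load(open(n+'.pkl','rb'));P=dock(cloud(c))
    h=cv2.cvtColor(c['pixels'],cv2.COLOR_RGB2HSV)
    o=((h[...,0]<12)|(h[...,0]>175))&(h[...,1]>130)&(abs(P[...,1])<40)&(P[...,0]>-220)&(P[...,0]<-80)&(P[...,2]>37)&(P[...,2]<47)
    p=P[o];print(n,len(p),p.min(0),p.max(0),p.mean(0))
    for nm,z0,z1,x0,x1,y0,y1 in(('walls',28,36,-190,-175,-40,40),('wallsB',28,36,-80,-40,-40,35),('stop',36,44,50,90,-15,15),('post',55,64,100,150,30,70),('leverend',40,55,-170,-120,50,110),('knee',46,53,-95,-65,20,70),('tongue',40,48,-15,15,-10,15)):
        m=(P[...,2]>z0)&(P[...,2]<z1)&(P[...,0]>x0)&(P[...,0]<x1)&(P[...,1]>y0)&(P[...,1]<y1)
        p=P[m]
        if len(p):print('  ',nm,len(p),p.min(0).round(1),p.max(0).round(1),p.mean(0).round(1))
        if nm[:5]=='walls' and len(p): print('     ',np.median(p[p[:,1]>0,1]) ,np.median(p[p[:,1]<0,1]))
report([-197,40.5,150])
E
```

```text
top 2 [-149.88244832  -10.30701683   39.66141543] [-137.31901717   10.20399687   41.17580094] [-1.43600733e+02 -5.15099780e-02  4.04186082e+01]
   walls 20 [-189.9  -24.5   28.3] [-176.5   26.3   34.9] [-182.4   -3.8   31.7]
      24.92452119243483 -23.62615424937086
   wallsB 60 [-80.  -25.2  28.2] [-40.2  26.7  35.1] [-60.1  -1.5  31.5]
      24.462302356995842 -23.350097909804482
   stop 28 [ 65.3 -13.4  36.3] [70.4 13.9 41.9] [68.  -0.1 38.4]
   post 32 [110.7  42.   55.2] [130.8  61.6  63.4] [123.1  51.5  58.2]
   leverend 60 [-154.4   65.7   41.2] [-121.5   97.3   54. ] [-136.6   81.4   48.7]
   knee 35 [-94.4  44.5  46.5] [-65.2  55.9  52.6] [-80.1  49.   49.6]
   tongue 15 [-3.7  0.9 40.3] [ 0.9 14.7 47. ] [-0.9  7.3 43. ]
scene 91 [-167.7474964   -15.16640397   37.08211403] [-118.09616478   21.28693492   45.38548949] [-152.25714965   10.11612106   41.94054459]
   walls 31 [-189.5  -25.8   28. ] [-175.4   26.7   34.8] [-182.8    1.9   31.5]
      25.245988257379715 -22.449044863007465
   wallsB 73 [-79.1 -25.9  28. ] [-40.   27.6  35.3] [-60.8   1.   31.8]
      25.78458349342081 -22.62029921551423
   stop 37 [ 64.3 -14.9  36. ] [76.3 14.1 41.8] [68.6 -0.  39.6]
   post 32 [116.5  41.8  55.3] [132.7  60.8  62.5] [123.4  50.8  58.7]
   leverend 86 [-153.    65.7   40.1] [-120.2   97.    53.2] [-138.    82.7   47.8]
   knee 42 [-94.1  44.4  46.5] [-65.3  55.8  52.4] [-79.5  49.8  50. ]
   tongue 19 [-3.6  1.7 41.2] [ 4.6 14.7 46.8] [ 0.2  7.8 43.8]
t 0.15 dock [-641.  -296.1  210. ] toolx,y in dock [-0.366 -0.931 -0.   ] [-0.931  0.366 -0.001] z [ 0.001 -0.    -1.   ] w 0.08688628345858948 F [-0.13  0.18 -0.51] j [-1.18  0.33 -0.06  1.46  0.02  1.35 -0.09]
shift units [-11.894  -7.247   1.507]
```

Request:
carry_out(moves=[[0,0,0,0,0,0.95],[0,0,0,0,0,0.95],[0,0,0,0,0,0.95],[0,0,0,0,0,0.95],[0,0,0,0,0,0.95],[0,0,0,0,0,0.95],[0,0,0,0,0,0.95],[0,0,0,0,0,0.95],[0,0,0,0,0,0.95],[-0.9,0.7,0,0,0,0],[-0.9,0.7,0,0,0,0],[-0.9,0.7,0,0,0,0],[-0.9,0.7,0,0,0,0],[-0.9,0.7,0,0,0,0],[-0.9,0.7,0,0,0,0],[-0.9,0.7,0,0,0,0],[-0.9,0.7,0,0,0,0],[-0.9,0.7,0,0,0,0],[-0.9,0.7,0,0,0,0],[0,0,0,0,0,0]], fingers=65)

```text
time: 2.65
ee_pos: [0.519, 0.1998, 0.2105]
eef_rot: [0.721, 0.693, -0.0, 0.001]
ft_force: [-0.3, 0.4, 0.1]
width: 0.065
grip_force: 0.0
```

```bash
sed -i 's/^O=.*/O=np.array([.5223,-.0785,0])+.0008*Y/' h.py; python3 -c "
from h import *
report([-197,40.5,130])"
```

```text
t 2.65 dock [-278.   -14.1  210.5] toolx,y in dock [-1.     0.004 -0.001] [0.004 1.    0.001] z [ 0.001  0.001 -1.   ] w 0.06497564736035424 F [-0.39 -0.3   0.1 ] j [-0.8   0.18  0.39  1.67 -0.07  1.31 -0.43]
shift units [-2.016  1.372  2.015]
```

Request:
carry_out(moves=[[-0.7,0.46,0.6,0,0,-0.03],[-0.7,0.46,0.7,0,0,0],[-0.616,0.452,0.7,0,0,0],[0,0,0,0,0,0],[0,0,0,0,0,0]])

```text
time: 3.28
ee_pos: [0.5693, 0.1229, 0.1308]
eef_rot: [0.717, 0.697, 0.0, -0.0]
ft_force: [0.5, 0.3, 0.6]
width: 0.0652
grip_force: 0.0
```

```bash
cat > w.py <<'E'
from h import *
import sys
c=cam('wrist');cv2.imwrite(f'pics/{sys.argv[1]}.png',c['pixels'][...,::-1])
P=dock(cloud(c));print('cam',dock(c['xyz']).round(1))
for nm,z0,z1,x0,x1,y0,y1 in(('wall+',28,36,-190,-60,10,40),('wall-',28,36,-190,-60,-40,-10),('rack',39,45,-190,-80,-21,21),('knee',46,53,-95,-65,20,70),('tongue',40,48,-15,15,-10,15),('stop',36,44,50,90,-15,15),('board',5,11,-220,-100,60,110)):
    m=(P[...,2]>z0)&(P[...,2]<z1)&(P[...,0]>x0)&(P[...,0]<x1)&(P[...,1]>y0)&(P[...,1]<y1)
    p=P[m]
    if len(p)>5:print(nm,len(p),'p2',np.percentile(p,2,axis=0).round(1),'p98',np.percentile(p,98,axis=0).round(1),'fit slope y/x',np.polyfit(p[:,0],p[:,1],1).round(4))
E
python3 w.py w1; python3 -c "
from h import *
report([-197,40.5,34])"
```

```text
cam [-275.1   38.8  304.8]
wall+ 465 p2 [-188.8   11.9   29.1] p98 [-81.7  25.8  35.1] fit slope y/x [1.55000e-02 2.54104e+01]
wall- 317 p2 [-189.   -25.9   28.2] p98 [-80.  -11.3  33. ] fit slope y/x [-1.32000e-02 -2.45782e+01]
rack 946 p2 [-167.3  -12.5   39.6] p98 [-116.3   19.8   43.3] fit slope y/x [-0.0256 -0.4805]
knee 30 p2 [-94.8  48.1  47.1] p98 [-91.6  55.7  50.8] fit slope y/x [ -1.4252 -81.8452]
board 4813 p2 [-218.9   60.8    6.4] p98 [-135.9  108.2    9.4] fit slope y/x [-0.129  59.2777]
t 3.325 dock [-203.3   39.   131.2] toolx,y in dock [-1.    -0.008  0.001] [-0.008  1.     0.   ] z [-0.001  0.    -1.   ] w 0.06501205988557988 F [ 0.2  -0.39  0.27] j [-0.66  0.31  0.44  1.7  -0.14  1.16 -0.21]
shift units [-0.161  0.034  2.429]
```

View pics/w1.png

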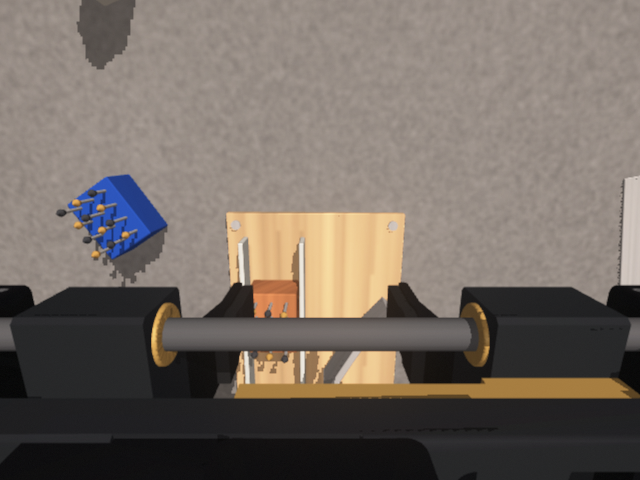

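Seen from the wrist camera, the rack's rear face is at (275,285) between the chute walls (240–305), and the lever flare is at (365,335). Both fingers are over free space. Wall tops lie at y ±25.9, so the dock frame is well centred.

Request:
carry_out(moves=[[-0.08,0.03,0.5,0,0,0],[-0.08,0,0.6,0,0,0],[0,0,0.5,0,0,0],[0,0,0.4,0,0,0],[0,0,0.2,0,0,0],[0,0,0.17,0,0,0],[0,0,0,0,0,0],[0,0,0,0,0,0],[0,0,0,0,0,0]])

```text
time: 4.45
ee_pos: [0.5709, 0.1151, 0.0362]
eef_rot: [0.718, 0.697, 0.0, 0.0]
ft_force: [-0.1, -0.3, -0.4]
width: 0.065
grip_force: 0.0
```

```bash
python3 -c "
from h import *
report([-179,40.5,36])"
```

```text
t 4.45 dock [-195.2   40.8   36.2] toolx,y in dock [-1.    -0.006  0.   ] [-0.006  1.     0.001] z [-0.     0.001 -1.   ] w 0.06504375616030986 F [ 0.35 -0.13 -0.45] j [-0.62  0.42  0.42  1.78 -0.2   0.98 -0.15]
shift units [-0.405 -0.011  0.004]
```

Request:
carry_out(moves=[[-0.125,0,0,0,0,0.04],[-0.125,0,0,0,0,0],[-0.125,0,0,0,0,0],[-0.125,0,0,0,0,0],[-0.125,0,0,0,0,0],[-0.125,0,0,0,0,0],[-0.125,0,0,0,0,0],[-0.125,0,0,0,0,0],[-0.125,0,0,0,0,0],[-0.125,0,0,0,0,0],[-0.125,0,0,0,0,0],[-0.125,0,0,0,0,0],[-0.125,0,0,0,0,0],[-0.125,0,0,0,0,0],[-0.125,0,0,0,0,0],[-0.125,0,0,0,0,0],[-0.125,0,0,0,0,0],[-0.125,0,0,0,0,0],[-0.125,0,0,0,0,0],[0,0,0,0,0,0]])

```text
time: 6.95
ee_pos: [0.5672, 0.0194, 0.0357]
eef_rot: [0.72, 0.694, -0.0, 0.0]
ft_force: [-1.0, 1.1, 0.4]
width: 0.0649
grip_force: 0.5
```

```bash
cat > t.py <<'E'
from h import *
import sys
report([-75,40.5,36])
c=cam('top');im=c['pixels'][155:245,245:435,::-1];cv2.imwrite(f'pics/{sys.argv[1]}.png',cv2.resize(im,None,fx=4,fy=4,interpolation=cv2.INTER_CUBIC))
E
python3 t.py t1
```

```text
t 6.95 dock [-99.5  40.6  35.7] toolx,y in dock [-1. -0. -0.] [-0.  1. -0.] z [ 0. -0. -1.] w 0.0648686401669651 F [-1.07 -1.02  0.35] j [-0.49  0.39  0.46  1.82 -0.21  0.97  0.01]
shift units [-0.613 -0.002 -0.007]
```

View pics/t1.png

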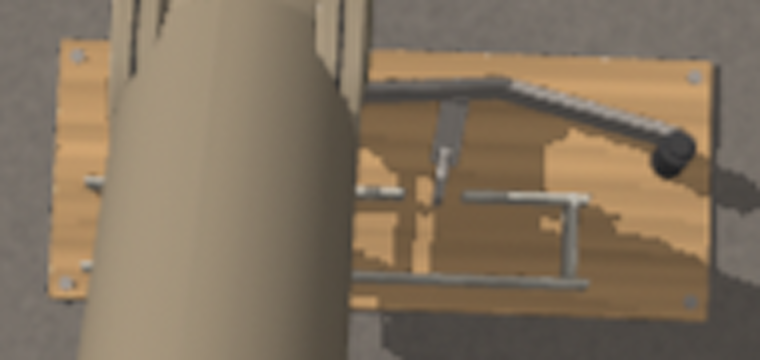

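The gate is swinging open, with the tongue tip at (437,200) now almost at the wall line. The force is about 1 N on each axis, as expected.

Request:
carry_out(moves=[[-0.1,0,0,0,0,0],[-0.1,0,0,0,0,0],[-0.1,0,0,0,0,0],[-0.1,0,0,0,0,0],[-0.1,0,0,0,0,0],[-0.1,0,0,0,0,0],[0,0,0,0,0,0],[0,0,0,0,0,0]])

```text
time: 8.0
ee_pos: [0.5663, -0.0043, 0.0357]
eef_rot: [0.72, 0.694, -0.0, 0.0]
ft_force: [-2.5, -0.5, 0.0]
width: 0.0653
grip_force: 0.6
```

```bash
cat >> t.py <<'E'
P=dock(cloud(c))
m=(P[...,2]>46)&(P[...,2]<54)&(P[...,0]>-40)&(P[...,0]<20)&(P[...,1]>55)&(P[...,1]<110)
p=P[m];k=np.polyfit(p[:,0],p[:,1],1);print('lever',len(p),'slope',k[0],'at x=-10',np.polyval(k,-10))
m=(P[...,2]>39)&(P[...,2]<48)&(P[...,0]>-25)&(P[...,0]<10)&(P[...,1]>-5)&(P[...,1]<50);p=P[m];print('tongue',len(p),p.min(0) if len(p) else 0)
E
python3 t.py t2
```

```text
t 8.0 dock [-75.8  40.5  35.7] toolx,y in dock [-1. -0. -0.] [-0.  1. -0.] z [ 0. -0. -1.] w 0.06528896792850113 F [ 0.62 -2.45  0.02] j [-0.46  0.39  0.46  1.83 -0.21  0.97  0.06]
shift units [-0.019 -0.001 -0.008]
lever 44 slope 0.04527118192030572 at x=-10 86.55954467637031
tongue 28 [-9.1267902  25.08861746 39.19762525]
```

View pics/t2.png

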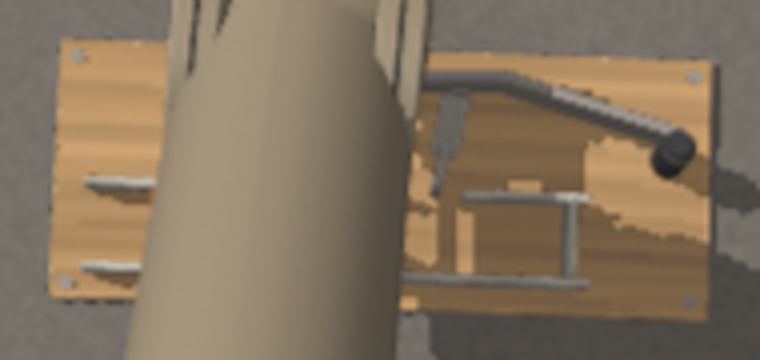

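Now the gate is nearly open, with the tongue tip at (437,190), about y 25. It reads a bit under 0.22 rad, so I'll shift about 4 mm outward for margin before the rack enters.

Request:
carry_out(moves=[[0,0.05,0,0,0,0],[0,0.05,0,0,0,0],[0,0,0,0,0,0],[0,0,0,0,0,0]])

```text
time: 8.55
ee_pos: [0.5705, -0.0039, 0.0357]
eef_rot: [0.719, 0.695, 0.0, -0.0]
ft_force: [-1.2, -0.5, 0.8]
width: 0.0651
grip_force: 0.6
```

```bash
python3 t.py t3
```

```text
t 8.55 dock [-76.2  44.6  35.7] toolx,y in dock [-1.    -0.001  0.   ] [-0.001  1.    -0.   ] z [-0. -0. -1.] w 0.06509874886043819 F [ 0.57 -1.22  0.76] j [-0.46  0.4   0.46  1.82 -0.21  0.97  0.06]
shift units [-0.031 -0.104 -0.007]
lever 45 slope 0.027192193005247754 at x=-10 89.23136634445463
tongue 23 [-9.22372635 27.41111973 39.28082152]
```

Request:
carry_out(moves=[[-0.1,0,0,0,0,0],[-0.1,0,0,0,0,0],[-0.1,0,0,0,0,0],[-0.1,0,0,0,0,0],[-0.1,0,0,0,0,0],[-0.1,0,0,0,0,0],[-0.1,0,0,0,0,0],[-0.1,0,0,0,0,0],[-0.1,0,0,0,0,0],[-0.1,0,0,0,0,0],[0,0,0,0,0,0]])

```text
time: 9.98
ee_pos: [0.5689, -0.0447, 0.0357]
eef_rot: [0.72, 0.694, -0.0, 0.0]
ft_force: [-1.6, -1.3, -0.8]
width: 0.0653
grip_force: 0.8
```

```bash
python3 t.py t4
```

```text
t 9.975 dock [-35.5  44.6  35.7] toolx,y in dock [-1. -0. -0.] [-0.  1. -0.] z [ 0. -0. -1.] w 0.06531932019306376 F [ 1.31 -1.6  -0.78] j [-0.4   0.4   0.48  1.82 -0.22  0.97  0.14]
shift units [ 0.988 -0.102 -0.008]Traceback (most recent call last):
  File "t.py", line 7, in <module>
    p=P[m];k=np.polyfit(p[:,0],p[:,1],1);print('lever',len(p),'slope',k[0],'at x=-10',np.polyval(k,-10))
             ~~~~~~~~~~^^^^^^^^^^^^^^^^^
    raise TypeError("expected non-empty vector for x")
TypeError: expected non-empty vector for x
```

View pics/t4.png

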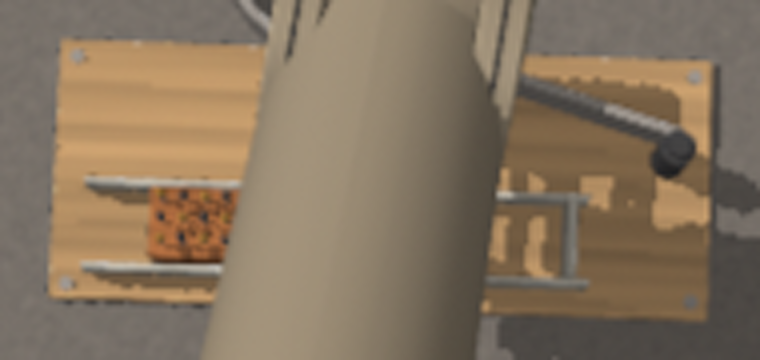

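Unexpected: the wooden rack still shows at (190,223) in this view, which is where it started. I'll look from the scene camera before moving on.

Run:
```python
from h import *
c=cam('scene');cv2.imwrite('pics/s2.png',cv2.resize(c['pixels'][180:350,190:400,::-1],None,fx=3.5,fy=3.5,interpolation=cv2.INTER_CUBIC))
P=dock(cloud(c));h=cv2.cvtColor(c['pixels'],cv2.COLOR_RGB2HSV)
o=((h[...,0]<12)|(h[...,0]>175))&(h[...,1]>130)&(abs(P[...,1])<30)&(P[...,0]>-220)&(P[...,0]<80)&(P[...,2]>12)&(P[...,2]<47)
p=P[o];print(len(p),np.percentile(p,[2,98],axis=0) if len(p) else '')
```

```text
143 [[-167.78091256  -16.27218849   15.57584791]
 [-123.82408878   20.11596122   44.13994478]]
```

View pics/s2.png

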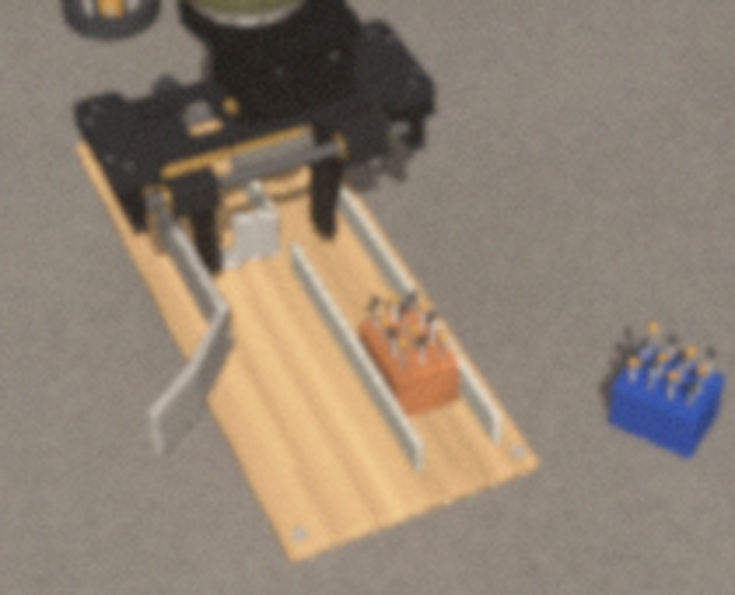

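Fingers are visibly downstream of the rack: the pushing finger is at (325,225), while the rack is at (410,360), not moved. I'll measure where the fingers really are before deciding anything.

Run:
```python
from h import *
report()
c=cam('scene');P=dock(cloud(c));g=c['pixels'].astype(int).max(-1)
for nm,u0,u1 in(('f2',310,345),('f1',190,222)):
    # crop coords -> full
    for vv in range(130,280,12):
        v=int(180+vv/3.5); us=np.arange(int(190+u0/3.5),int(190+u1/3.5)+1)
        k=[u for u in us if g[v,u]<60]
        if k: print(nm,v,k[0],k[-1],'xyz',np.median(P[v,k],axis=0).round(1))
w=cam('wrist');Q=dock(cloud(w));gw=w['pixels'].astype(int).max(-1)
cv2.imwrite('pics/w2.png',w['pixels'][...,::-1])
```

```text
t 10.075 dock [-35.7  44.6  35.7] toolx,y in dock [-1. -0. -0.] [-0.  1. -0.] z [ 0. -0. -1.] w 0.0645956032460587 F [ 0.98 -1.52  0.3 ] j [-0.4   0.4   0.48  1.82 -0.22  0.97  0.13]
f2 217 280 288 xyz [-48.9   6.8 132.2]
f2 220 281 281 xyz [-34.1   6.4 113.2]
f2 227 280 288 xyz [-44.4   6.1 102.1]
f2 230 280 286 xyz [-44.8   7.3  94.7]
f2 234 280 285 xyz [-44.1   8.4  84.1]
f2 237 280 284 xyz [-44.4   9.9  76.2]
f2 241 280 283 xyz [-43.1  10.9  64.7]
f2 244 283 283 xyz [-43.8   8.1  55.8]
f1 220 244 253 xyz [-60.   80.7 159.6]
f1 230 246 249 xyz [-67.1  88.3 142.3]
f1 234 244 250 xyz [-72.5  91.5 137.3]
f1 237 244 250 xyz [-72.5  92.  129.4]
f1 241 245 249 xyz [-43.6  84.7  94.6]
f1 244 246 249 xyz [-45.3  84.8  86.9]
f1 248 247 250 xyz [-45.1  83.8  75.6]
f1 251 248 250 xyz [-44.7  82.9  66.1]
f1 254 249 251 xyz [-47.3  82.6  60.8]
```

View pics/w2.png

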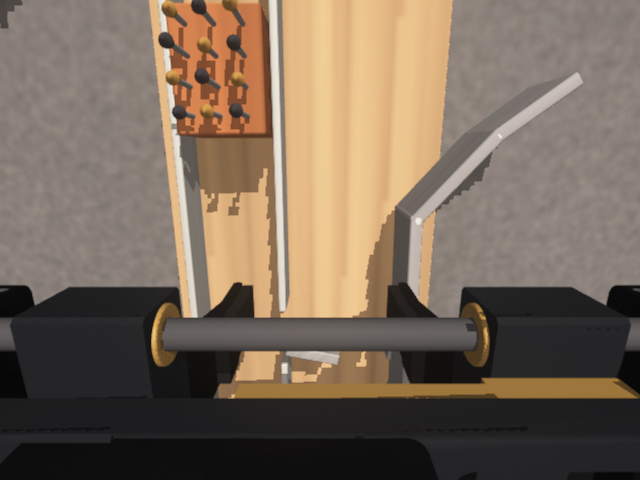

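Run:
```python
from h import *
report()
c=cam('scene');P=dock(cloud(c));g=c['pixels'].astype(int).max(-1)
for v in range(238,262,2):
    print(v,[(u,g[v,u],*P[v,u].round(0).astype(int)) for u in range(279,290,3)])
def proj(p):
    q=R.from_quat(c['orientation']).inv().apply(world(p)-c['xyz']);return (c['fx']*q[0]/q[2]+c['cx'],c['fy']*q[1]/q[2]+c['cy'])
for z in(22,35,50,70):print('f2 expected',z,proj([-45,4,z]),proj([-26,4,z]))
print(r.finger_overhang)
s=read_state();print(s['ee_pos'])
```

```text
t 10.175 dock [-35.9  44.6  35.7] toolx,y in dock [-1.    -0.001 -0.   ] [-0.001  1.    -0.   ] z [ 0. -0. -1.] w 0.06535706765212966 F [ 0.61 -2.23  0.04] j [-0.4   0.4   0.48  1.82 -0.22  0.97  0.13]
238 [(279, np.int64(86), np.int64(-31), np.int64(12), np.int64(64)), (282, np.int64(55), np.int64(-44), np.int64(10), np.int64(73)), (285, np.int64(69), np.int64(-45), np.int64(4), np.int64(72)), (288, np.int64(150), np.int64(3), np.int64(-23), np.int64(23))]
240 [(279, np.int64(88), np.int64(-31), np.int64(12), np.int64(58)), (282, np.int64(53), np.int64(-42), np.int64(9), np.int64(66)), (285, np.int64(88), np.int64(-45), np.int64(4), np.int64(66)), (288, np.int64(148), np.int64(0), np.int64(-22), np.int64(20))]
242 [(279, np.int64(97), np.int64(-32), np.int64(12), np.int64(53)), (282, np.int64(56), np.int64(-42), np.int64(9), np.int64(60)), (285, np.int64(98), np.int64(-757), np.int64(293), np.int64(757)), (288, np.int64(169), np.int64(2), np.int64(-22), np.int64(12))]
244 [(279, np.int64(142), np.int64(10), np.int64(-4), np.int64(7)), (282, np.int64(60), np.int64(-41), np.int64(9), 
[... 2139 characters left out ...]
64(6), np.int64(11)), (288, np.int64(212), np.int64(-48), np.int64(0), np.int64(9))]
f2 expected 22 (np.float64(285.4759442794281), np.float64(255.46194078579896)) (np.float64(281.96206496063854), np.float64(249.98008135407713))
f2 expected 35 (np.float64(285.3089269075764), np.float64(251.0372767382007)) (np.float64(281.768300976156), np.float64(245.56286647086088))
f2 expected 50 (np.float64(285.1127485430524), np.float64(245.84007271803299)) (np.float64(281.54075401729233), np.float64(240.37550507339654))
f2 expected 70 (np.float64(284.84522027749273), np.float64(238.7526501031642)) (np.float64(281.2305318612749), np.float64(233.30340687969408))
0.014
[ 0.56894503 -0.04411198  0.03567066]
```

By depth, the fingertips are at z ≈ 47, although the reported TCP z of 35.7 and the stated 14 mm overhang put them at about 22. So they passed over the rack. I'll lift clear, go back upstream, and measure the true tip offset in free air.

Request:
carry_out(moves=[[0,-0.05,0,0,0,0],[0,0,-0.5,0,0,0],[0,0,-0.8,0,0,0],[0,0,-0.8,0,0,0],[0,0,-0.4,0,0,0],[0.6,-0.02,0,0,0,0],[0.8,0,0,0,0,0],[0.8,0,0,0,0,0],[0.8,0,0,0,0,0],[0.8,0,0,0,0,0],[0.3,0,0,0,0,0],[0,0,0,0,0,0],[0,0,0,0,0,0],[0,0,0,0,0,0]])

```text
time: 11.98
ee_pos: [0.5722, 0.1185, 0.1358]
eef_rot: [0.72, 0.694, 0.0, 0.0]
ft_force: [-0.2, -0.1, -0.0]
width: 0.065
grip_force: 0.0
```

Run:
```python
from h import *
report([-198,42,11])
c=cam('scene');P=dock(cloud(c));g=c['pixels'].astype(int).max(-1)
s=dock(read_state()['ee_pos'])
print('cam h',c['xyz'])
ok=(c['range_z']>0)
for nm,y0,y1 in(('f2',-15,15),('f1',65,95)):
    for x0,x1 in((-14,14),):
        m=ok&(abs(P[...,0]-s[0])<14)&(P[...,1]>y0)&(P[...,1]<y1)&(P[...,2]>55)
        p=P[m];print(nm,len(p),'min z',np.percentile(p[:,2],[0,1,3]).round(1),'x',np.percentile(p[p[:,2]<110][:,0],[5,95]).round(1),'y',np.percentile(p[p[:,2]<110][:,1],[5,95]).round(1))
m=ok&(abs(P[...,0]-s[0])<60)&(abs(P[...,0]-s[0])>25)&(abs(P[...,1]-42)<110)&(P[...,2]>75)
p=P[m];print('body',len(p),np.percentile(p,[0,1,3],axis=0).round(1),p.max(0).round(1))
h=cv2.cvtColor(c['pixels'],cv2.COLOR_RGB2HSV)
o=((h[...,0]<12)|(h[...,0]>175))&(h[...,1]>130)&(abs(P[...,1])<30)&(P[...,0]>-220)&(P[...,0]<80)&(P[...,2]>12)&(P[...,2]<47)
p=P[o];print('rack',len(p),np.percentile(p,[2,98],axis=0).round(1) if len(p) else '')
m=(P[...,2]>39)&(P[...,2]<48)&(P[...,0]>-25)&(P[...,0]<10)&(P[...,1]>-5)&(P[...,1]<50);p=P[m];print('tongue',len(p),p.min(0) if len(p) else 0)
v0=215;cv2.imwrite('pics/s3.png',cv2.resize(c['pixels'][170:350,190:420,::-1],None,fx=3.3,fy=3.3,interpolation=cv2.INTER_CUBIC))
```

```text
t 11.975 dock [-198.7   42.   135.8] toolx,y in dock [-1.     0.001 -0.   ] [0.001 1.    0.   ] z [ 0.  0. -1.] w 0.06500845282190502 F [ 0.1  -0.15 -0.02] j [-0.64  0.31  0.43  1.69 -0.14  1.17 -0.21]
shift units [-0.017 -0.     3.121]
cam h [0.84328876 0.66785317 0.7566724 ]Traceback (most recent call last):
  File "<stdin>", line 10, in <module>
    return _quantile_unchecked(
        a, q, axis, out, overwrite_input, method, keepdims, weights)
    return _ureduce(a,
                    func=_quantile_ureduce_func,
    ...<5 lines>...
                    overwrite_input=overwrite_input,
                    method=method)
    r = func(a, **kwargs)
    result = _quantile(arr,
                       quantiles=q,
    ...<2 lines>...
                       out=out,
                       weights=wgt)
    slices_having_nans = np.isnan(arr[-1, ...])
                                  ~~~^^^^^^^^^
IndexError: index -1 is out of bounds for axis 0 with size 0
```

```bash
cat > f.py <<'E'
from h import *
report([-198,42,11])
c=cam('scene');P=dock(cloud(c));s=dock(read_state()['ee_pos']);ok=c['range_z']>0
dx=P[...,0]-s[0]; dy=P[...,1]-s[1]; z=P[...,2]-s[2]
for zz in range(-30,70,6):
    m=ok&(abs(dx)<60)&(abs(dy)<110)&(abs(z-zz)<3)&(P[...,2]>72)
    if m.sum(): print(zz,m.sum(),'dx',dx[m].min().round(0),dx[m].max().round(0),'dy',dy[m].min().round(0),dy[m].max().round(0))
h=cv2.cvtColor(c['pixels'],cv2.COLOR_RGB2HSV)
o=((h[...,0]<12)|(h[...,0]>175))&(h[...,1]>130)&(abs(P[...,1])<30)&(P[...,0]>-220)&(P[...,0]<80)&(P[...,2]>12)&(P[...,2]<47)
p=P[o];print('rack',len(p),np.percentile(p,[2,98],axis=0).round(1) if len(p) else '')
t=cam('top');P=dock(cloud(t));m=(P[...,2]>39)&(P[...,2]<48)&(P[...,0]>-25)&(P[...,0]<10)&(P[...,1]>-5)&(P[...,1]<50);p=P[m];print('tongue',len(p),p.min(0) if len(p) else 0)
cv2.imwrite('pics/s3.png',cv2.resize(c['pixels'][150:360,190:450,::-1],None,fx=2.8,fy=2.8,interpolation=cv2.INTER_CUBIC))
E
python3 f.py
```

```text
t 12.025 dock [-199.    41.9  135.8] toolx,y in dock [-1.     0.001 -0.   ] [0.001 1.    0.   ] z [ 0.  0. -1.] w 0.06503857809520608 F [-0.14  0.92  0.01] j [-0.64  0.31  0.43  1.69 -0.14  1.17 -0.21]
shift units [-2.500e-02  2.000e-03  3.121e+00]
12 17 dx -10.0 8.0 dy -38.0 41.0
18 45 dx -11.0 11.0 dy -42.0 42.0
24 47 dx -10.0 10.0 dy -41.0 42.0
30 46 dx -11.0 13.0 dy -41.0 42.0
36 48 dx -13.0 11.0 dy -41.0 42.0
42 46 dx -12.0 10.0 dy -43.0 43.0
48 45 dx -11.0 8.0 dy -45.0 45.0
54 53 dx -11.0 8.0 dy -46.0 46.0
60 44 dx -11.0 2.0 dy -46.0 47.0
66 22 dx -12.0 12.0 dy -48.0 -35.0
rack 168 [[-167.1  -15.7   15.3]
 [-124.1   20.2   45. ]]
tongue 31 [-3.86653564  0.75162689 39.25395679]
```

View pics/s3.png

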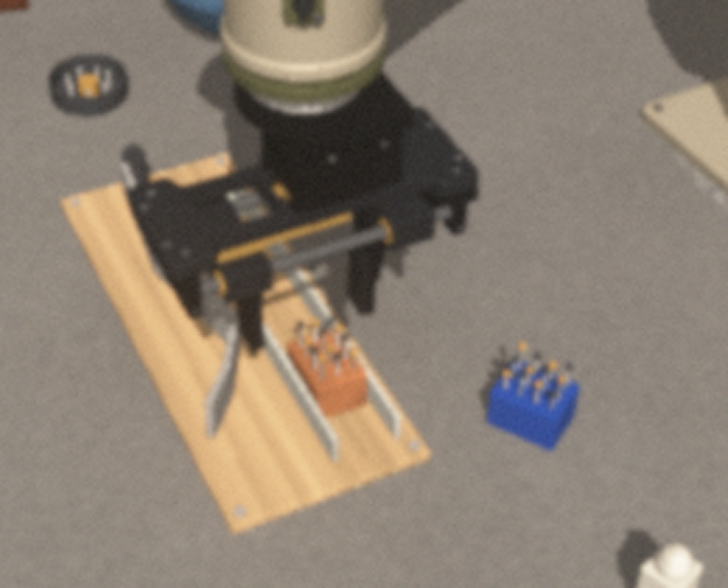

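The view shows the gate shut again, the rack unharmed at (330,375), and the tips hanging well above the rack's rear at (250,350) and (365,310). They end about 11 mm above the reported TCP, not 14 below it, and are slimmer near the tip (outer half-span about 42 at 65 opening). I'll open to 72, centre at y 43 and descend 25 mm deeper, checking the force.

Request:
carry_out(moves=[[0,0.027,0.6,0,0,0],[0,0,0.7,0,0,0],[0,0,0.6,0,0,0],[0,0,0.4,0,0,0],[0,0,0.2,0,0,0],[0,0,0.2,0,0,0],[0,0,0.15,0,0,0],[0,0,0.15,0,0,0],[0,0,0.12,0,0,0],[0,0,0,0,0,0],[0,0,0,0,0,0]], fingers=72)

```text
time: 13.5
ee_pos: [0.5733, 0.12, 0.0111]
eef_rot: [0.719, 0.695, 0.0, 0.0]
ft_force: [0.4, 0.4, -0.1]
width: 0.0721
grip_force: 0.0
```

```bash
cat > f.py <<'E'
from h import *
report([-95,43,11])
c=cam('scene');P=dock(cloud(c));s=dock(read_state()['ee_pos']);ok=c['range_z']>0;g=c['pixels'].max(-1)
dx=P[...,0]-s[0]; dy=P[...,1]-s[1]
for nm,q in(('f1',dy>20),('f2',dy<-20)):
    m=ok&(abs(dx)<16)&(abs(dy)<55)&q&(P[...,2]>14)&(P[...,2]<90)&(g<110)
    p=P[m];print(nm,len(p),p.min(0).round(1),p.max(0).round(1)) if len(p) else 0
h=cv2.cvtColor(c['pixels'],cv2.COLOR_RGB2HSV)
o=((h[...,0]<12)|(h[...,0]>175))&(h[...,1]>130)&(abs(P[...,1])<30)&(P[...,0]>-220)&(P[...,0]<80)&(P[...,2]>12)&(P[...,2]<47)
p=P[o];print('rack',len(p),np.percentile(p,[2,98],axis=0).round(1) if len(p) else '')
t=cam('top');P=dock(cloud(t));m=(P[...,2]>39)&(P[...,2]<48)&(P[...,0]>-25)&(P[...,0]<10)&(P[...,1]>-5)&(P[...,1]<50);p=P[m];print('tongue',len(p),p.min(0) if len(p) else 0)
E
python3 f.py
```

```text
t 13.5 dock [-200.2   43.    11.1] toolx,y in dock [-1.    -0.001  0.   ] [-0.001  1.     0.   ] z [-0.  0. -1.] w 0.07206034878556584 F [-0.4   0.42 -0.09] j [-0.6   0.46  0.39  1.79 -0.21  0.94 -0.16]
shift units [-2.629e+00 -2.000e-03  3.000e-03]
f1 76 [-212.1   79.8   26.1] [-190.5   91.9   66. ]
f2 180 [-212.3   -8.1   26.2] [-188.6    7.5   89.9]
rack 54 [[-167.4  -10.3   14.6]
 [-155.9   19.3   43.5]]
tongue 28 [-3.72122344  0.52036936 39.22346564]
```

Request:
carry_out(moves=[[-0.2,0,0,0,0,0],[-0.2,0,0,0,0,0],[-0.15,0,0,0,0,0],[-0.1,0,0,0,0,0],[-0.1,0,0,0,0,0],[-0.125,0,0,0,0,0],[-0.125,0,0,0,0,0],[-0.125,0,0,0,0,0],[-0.125,0,0,0,0,0],[0,0,0,0,0,0]])

```text
time: 14.85
ee_pos: [0.5713, 0.0693, 0.0109]
eef_rot: [0.72, 0.694, -0.0, 0.0]
ft_force: [-0.9, 0.0, 1.0]
width: 0.0715
grip_force: 0.3
```

```bash
python3 f.py
```

```text
t 14.85 dock [-149.5   42.8   10.9] toolx,y in dock [-1. -0. -0.] [-0.  1. -0.] z [ 0. -0. -1.] w 0.07149577173426838 F [ 0.02 -0.87  1.02] j [-0.53  0.44  0.4   1.82 -0.21  0.93 -0.07]
shift units [-1.361  0.005 -0.002]
f1 89 [-161.6   79.9   22.9] [-134.9   91.3   68.4]
f2 177 [-161.7   -8.1   26.2] [-135.9    7.7   90. ]
rack 77 [[-139.2  -16.9   16.2]
 [-108.6   19.6   44.2]]
tongue 36 [-4.64035002  4.63888316 39.07729443]
```

The rack's rear has moved from -167 to -139, against the finger at -140, so it is really being pushed now, and the gate has begun to open. I'll go on to just past the knee.

Request:
carry_out(moves=[[-0.125,0,0,0,0,0],[-0.125,0,0,0,0,0],[-0.125,0,0,0,0,0],[-0.125,0,0,0,0,0],[-0.125,0,0,0,0,0],[-0.125,0,0,0,0,0],[-0.125,0,0,0,0,0],[-0.125,0,0,0,0,0],[-0.125,0,0,0,0,0],[-0.125,0,0,0,0,0],[-0.125,0,0,0,0,0],[-0.125,0,0,0,0,0],[-0.125,0,0,0,0,0],[-0.125,0,0,0,0,0],[0,0,0,0,0,0]])

```text
time: 16.82
ee_pos: [0.5686, -0.0014, 0.0108]
eef_rot: [0.72, 0.694, -0.0, 0.0]
ft_force: [-1.9, -0.4, 0.9]
width: 0.0719
grip_force: 0.6
```

```bash
python3 f.py
```

```text
t 16.825 dock [-78.7  42.7  10.8] toolx,y in dock [-1.     0.001 -0.001] [ 0.001  1.    -0.   ] z [ 0.001 -0.    -1.   ] w 0.07194973638426753 F [ 0.52 -1.93  0.87] j [-0.43  0.43  0.43  1.83 -0.22  0.92  0.06]
shift units [ 0.407  0.008 -0.005]
f1 97 [-90.2  78.4  25. ] [-63.8  94.3  70.3]
f2 162 [-91.1  -8.9  25.2] [-65.3   7.6  87.3]
rack 79 [[-70.2 -15.6  15.3]
 [-29.9  20.5  44.8]]
tongue 51 [-23.78821316  -4.84202444  39.1085568 ]
```

```bash
sed -i 's/P\[...,0\]>-25)/P[...,0]>-14)/; s/P\[...,1\]>-5)/P[...,1]>14)/' f.py; python3 f.py | tail -1; python3 t.py t5 | grep lever
```

```text
tongue 24 [-11.18955218  29.64327893  39.17081473]
lever 51 slope 6.372472883745706e-05 at x=-10 91.6987017535106
```

The lever is parallel to the chute at inner y ≈ 88.7 and the tongue is at y ≥ 29, so the gate is about 0.22 rad. Pushing through.

Request:
carry_out(moves=[[-0.1,0,0,0,0,0],[-0.1,0,0,0,0,0],[-0.1,0,0,0,0,0],[-0.1,0,0,0,0,0],[-0.1,0,0,0,0,0],[-0.1,0,0,0,0,0],[-0.1,0,0,0,0,0],[-0.1,0,0,0,0,0],[-0.1,0,0,0,0,0],[-0.1,0,0,0,0,0],[-0.1,0,0,0,0,0],[-0.1,0,0,0,0,0],[-0.1,0,0,0,0,0],[-0.1,0,0,0,0,0],[-0.1,0,0,0,0,0],[-0.1,0,0,0,0,0],[-0.1,0,0,0,0,0],[-0.1,0,0,0,0,0],[-0.1,0,0,0,0,0],[0,0,0,0,0,0]])

```text
time: 19.58
ee_pos: [0.566, -0.0767, 0.0109]
eef_rot: [0.72, 0.694, -0.0, 0.0]
ft_force: [-2.7, -0.6, -0.5]
width: 0.0717
grip_force: 1.1
```

```bash
python3 f.py
```

```text
t 19.575 dock [-3.4 42.9 10.9] toolx,y in dock [-1. -0. -0.] [-0.  1. -0.] z [ 0. -0. -1.] w 0.07170144290624966 F [ 0.74 -2.66 -0.48] j [-0.32  0.44  0.45  1.83 -0.23  0.93  0.2 ]
shift units [ 2.29   0.004 -0.003]
f1 72 [-16.5  78.3  28.3] [11.8 93.3 73.7]
f2 159 [-15.6  -8.4  23.4] [ 7.1  7.5 89.7]
rack 105 [[  0.1 -16.5  16.6]
 [ 31.5  19.9  44.4]]
tongue 0 0
```

Request:
carry_out(moves=[[-0.05,0,0,0,0,0],[-0.05,0,0,0,0,0],[-0.05,0,0,0,0,0],[-0.04,0,0,0,0,0],[0,0,0,0,0,0],[0,0,0,0,0,0]])

```text
time: 20.42
ee_pos: [0.566, -0.0831, 0.0109]
eef_rot: [0.719, 0.695, 0.0, -0.0]
ft_force: [-1.5, 4.8, 0.6]
width: 0.0717
grip_force: 3.0
```

```bash
python3 f.py
```

```text
t 20.425 dock [ 3.  43.1 10.9] toolx,y in dock [-1.    -0.001  0.   ] [-0.001  1.     0.   ] z [-0.  0. -1.] w 0.07169945671905285 F [-4.74 -1.62  0.6 ] j [-0.31  0.44  0.45  1.83 -0.23  0.93  0.21]
shift units [ 2.451e+00  1.000e-03 -1.000e-03]
f1 76 [-10.8  78.7  25. ] [17.  94.6 74.4]
f2 154 [ -9.1 -11.9  14.6] [17.3  7.5 89.6]
rack 97 [[  9.7 -17.2  16.2]
 [ 35.8  20.1  44.6]]
tongue 0 0
```

At the stop the reaction is 4.7 N, so the rack is home. I'll back off 10 mm, then draw straight up.

Request:
carry_out(moves=[[0.08,0,0,0,0,0],[0.1,0,0,0,0,0],[0.1,0,0,0,0,0],[0,0,0,0,0,0],[0,0,-0.3,0,0,0],[0,0,-0.5,0,0,0],[0,0,-0.7,0,0,0],[0,0,-0.8,0,0,0],[0,0,-0.8,0,0,0],[0,0,-0.8,0,0,0],[0.5,0,-0.5,0,0,0],[0.8,0,0,0,0,0],[0.8,0,0,0,0,0],[0.8,0,0,0,0,0],[0.8,0,0,0,0,0],[0.8,0,0,0,0,0],[0,0,0,0,0,0],[0,0,0,0,0,0],[0,0,0,0,0,0]])

```text
time: 22.9
ee_pos: [0.5729, 0.1063, 0.1874]
eef_rot: [0.72, 0.694, 0.0, 0.0]
ft_force: [0.4, 0.4, 0.8]
width: 0.0717
grip_force: 0.0
```

Run:
```python
from h import *
report()
for n in('scene','top'):
    c=cam(n);P=dock(cloud(c));h=cv2.cvtColor(c['pixels'],cv2.COLOR_RGB2HSV)
    o=((h[...,0]<12)|(h[...,0]>175))&(h[...,1]>130)&(abs(P[...,1])<30)&(P[...,0]>-220)&(P[...,0]<80)&(P[...,2]>12)&(P[...,2]<50)
    p=P[o];print(n,'rack',len(p),np.percentile(p,[2,98],axis=0).round(1))
    o&=abs(P[...,2]-42)<4; p=P[o];print('  top',len(p),np.percentile(p,[3,50,97],axis=0).round(1) if len(p) else '')
    m=(P[...,2]>39)&(P[...,2]<48)&(abs(P[...,0])<12)&(P[...,1]>-8)&(P[...,1]<30)&(h[...,1]<60);p=P[m];print('  tongue',len(p),p.min(0).round(1) if len(p) else '')
    k=(P[...,2]>46)&(P[...,2]<53)&(P[...,0]>-70)&(P[...,0]<20)&(P[...,1]>40)&(P[...,1]<100);p=P[k];print('  lever slope',len(p),np.polyfit(p[:,0],p[:,1],1).round(3) if len(p)>5 else '')
```

```text
t 22.9 dock [-186.5   43.2  187.4] toolx,y in dock [-1.     0.001  0.   ] [0.001 1.    0.001] z [-0.     0.001 -1.   ] w 0.0716503417671059 F [-0.46  0.35  0.82] j [-0.59  0.26  0.4   1.63 -0.1   1.27 -0.22]
scene rack 54 [[ 13.5 -17.1  16. ]
 [ 33.7  -2.5  44.9]]
  top 24 [[ 14.6 -16.   38.8]
 [ 18.   -9.7  41.7]
 [ 33.9  -4.   44.4]]
  tongue 8 [-2.6  1.7 40.5]
  lever slope 114 [ 0.229 64.516]
top rack 7 [[ 21.3 -17.9  20.4]
 [ 58.7  14.6  43.5]]
  top 5 [[ 21.3 -12.7  40.8]
 [ 38.1  -3.   42.3]
 [ 58.7  13.6  43.5]]
  tongue 26 [-3.6  1.  39.8]
  lever slope 99 [ 0.223 64.154]
```

The rack's rear is at x ≈ 13.5, flat with its top at 42 mm. The gate is shut (lever slope 0.22, tongue at y ≈ 1), and the robot is clear.

```bash
python3 -c "
from bench import r
print(r.close_job())"
```

```text
the job is handed in; nothing more can be done
None
```

The job is handed in after about 23 s of the 40 s allowed (no verdict shown): by my last measurement the rack sits home against the end stop with the gate shut behind it and the arm clear; a first pass ran too high, over the rack and through the height of its burs, but left the rack where it was.

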